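# Level the doming-block tray

## Task

Put away the two big round steel doming blocks (not the slim round one or the square one) on the pivoting wooden tray: stand one upright in the middle of each half, so that the tray ends up level and still.

Things in the scene. Friction and masses are not known exactly. Their poses are not given: they have to be found in the camera images.
- block_a_center (a point): One of the two big round steel doming blocks, an upright bare steel cylinder 44 mm across and 50 mm tall, about 0.58 kg, with a single hollow in its top face. The two are alike and weigh nearly the same. This is A. Origin at its centre, half-way up (25 mm above its underside). It stands upright on the bench at the start. Its frame's z is its own axis.
- block_b_center (a point): One of the two big round steel doming blocks, an upright bare steel cylinder 44 mm across and 50 mm tall, about 0.58 kg, with a single hollow in its top face. The two are alike and weigh nearly the same. This is B. Origin at its centre, half-way up (25 mm above its underside). It stands upright on the bench at the start. Its frame's z is its own axis.
- tray_mid (a point): Middle of the pale wood tray's floor, 72 mm above the bench. Tray 310 mm long (its x) by 130 wide (its y), z up; fixed stand. A dark bar 30 mm wide, 12 high crosses its middle, making two halves 134 x 118 mm inside whose middles lie 82 mm from here along +x and -x. Rim above floor: 6 mm at the ends, 4 at the sides. Blocks balance when equally far from the bar, within about 15 mm.
- tray (a joint): Tilt (rad) about a level pivot along the tray's y, 16 mm below its floor: 0 level, positive tips the +x half down. A spring (2 Nm/rad, well damped) levels the empty tray; one block alone tips it to its stop at 0.21 either way (middle of that half 17 mm lower, of the other 17 mm higher); two equal blocks bring it level.
There are look-alikes about, which are no part of the job. Leave any green look-alike of the part that bears block_b_center alone.

How it is judged:
By the outcome, as a careful person would: the job done as asked, in the order asked, and still so for the second after the job is handed in, with the robot touching nothing.
It also fails if it takes over 61 s, if anything falls off the work surface, if the arm or the gripper's body presses on something with over 40 N, if the wrist force passes 120 N, or if a joint passes its speed limit or range.

## Robot

A 6-joint arm with a two-finger parallel gripper is mounted at the origin on the work surface. World frame = base frame: x ahead of the robot, y to its left, z up, the work surface at z = 0. Lengths are in m, angles in rad, forces in N, time in s.
With the tool pointing down it reaches from about 0.275 to 0.85 m from the base axis. Payload 5.2 kg.
Tool frame: the origin (TCP) lies at the very end of the fingers, on their centre line; the grasp point (between the pads) lies 19 mm behind it (env.pinch_z is the distance from the TCP to the grasp point, in m); z points along the fingers, x is the direction in which the jaws open and shut, and the axes are right-handed (so a half turn about z gives the same grasp; the last joint's range is limited). The gripper opens to 85 mm and grips with 20 to 120 N. Pads are 22 mm wide; open, the fingers measure 114 mm over their backs; the gripper's body (76 mm by 85 mm) begins 54 mm behind the grasp point. The pads swing forward as they close: fully open they stand 13 mm farther back than shut.
Start: joints at [1.041, 0.259, 1.535, -0, 1.348, -0.203], TCP at [0.177, 0.521, 0.231] pointing down, gripper open.
Joint ranges: [-3.14, 3.14], [-0.91, 2.08], [0.19, 2.58], [-1.22, 4.36], [0.22, 2.71], [-3.12, 3.12]. Speed limits (rad/s): [2.57, 2.57, 3.14, 3.14, 3.14, 3.14].

## Interface

Orientations are given as a 3x3 rotation matrix whose columns are the frame's x, y, z axes.
In Python, from workcell import env, snapshot, get_calibration gives the robot as it stands.
- The arm moves only by the shell command python3 -m crank 'ROWS' [FORCE]. ROWS is text: rows parted by semicolons, each of 7 numbers parted by spaces: the opening, from 0 (shut) to 1 (fully open), then the shift along the tool's x, y, z in units of 40 mm (1.0 is 40 mm), then the turn, a rotation vector about the tool's x, y, z in units of 10 degrees (1.0 is 10 degrees). A call has 1 to 10 rows; each row is the pose to reach, as a shift and turn from the pose commanded when the call began, along the tool's axes at that moment; what a row does not reach only later rows make up. A row lasts 1/8 s, in which the tool goes at most 62.5 mm and 10.7 degrees, less where a joint would pass 70% of its speed; a pose out of reach is approached as far as the arm can. A call with a gripper value outside its range is refused whole. The fingers move at their own pace and stop on an object; FORCE is the grip in N (left out, the last holds). Time passes only in rows, so rows that repeat a pose let the fingers close. It gives the time, the measured TCP pose, the force and the opening at its end, in the units of the state.
- env.observe(): the state, without advancing time (a new reading comes with each control period).
- snapshot(name): name is "scene" or "side" or "wrist"; returns the picture (480x640x3 uint8, red, green, blue); there is no depth.
- get_calibration(name): a dict with "fovy" (degrees; the focal length in pixels is half the picture's height over the tangent of half this angle, whatever the lens; pixels are square), "cx", "cy" (the principal point, pixels), "T" (4x4, takes a point from camera to world coordinates). Camera axes: x right, y down, z forward; pixel columns grow to the right and rows downward; lengths in m; the calibration is good to about 2 mm. The wrist camera is an equidistant fisheye: a pixel r from the principal point sees the ray r / f radians off the axis. A picture is of the moment at which its call begins: read the wrist's pose just before it. get_calibration takes no time and is no camera call; for the wrist camera it gives the pose at the moment of the call.
- env.hand_in(): hands the job in, once; it reports no verdict.
The state is a dict: "time": time; "q": joint angles; "qd": joint speeds; "tau": joint torques, N m; "ee_pos": TCP position; "ee_rot": TCP orientation; "ft_force": force on the tool from outside, world axes, zero at the start; "ft_torque": the same for the moment, N m; "finger_gap": finger opening in m.
Only numpy, scipy, OpenCV 4.12 (cv2) and the standard library are available. Lean on these libraries where they do the work, as an engineer would, in place of code of your own. Each camera call takes 0.05 s, during which the arm holds its last target.

## Working session

There is one attempt and no reset: what is moved stays moved. The work goes in short steps, Python scripts to look and compute and a shell command to move; the robot and the scene stay as the last step left them, time stands still between calls to the robot, and variables do not carry over. Pictures are saved under pics/ and viewed, and the job is handed in when it is done.

```bash
ls; mkdir -p pics; python3 - <<'E'
from workcell import env, snapshot, get_calibration
import cv2
for n in ("scene","side","wrist"):
    c=get_calibration(n); print(n,c['fovy'],c['cx'],c['cy'],c['T'].round(3).tolist() if hasattr(c['T'],'round') else c['T'])
    cv2.imwrite(f"pics/{n}0.png",cv2.cvtColor(snapshot(n),cv2.COLOR_RGB2BGR))
o=env.observe(); print(o, env.pinch_z)
E
```

```text
pics
scene 47.648944605063704 316.08059155309854 243.35081715883217 [[0.848, 0.44, -0.295, 0.744], [0.53, -0.696, 0.484, -0.417], [0.008, -0.567, -0.824, 0.767], [0.0, 0.0, 0.0, 1.0]]
side 44.19798292404174 308.5186444816636 239.67435070270264 [[0.993, -0.073, 0.096, 0.391], [-0.119, -0.469, 0.875, -0.783], [-0.019, -0.88, -0.475, 0.532], [0.0, 0.0, 0.0, 1.0]]
wrist 65.70646984690485 323.6151898642453 243.4457581387364 [[0.32, 0.907, 0.273, 0.107], [0.947, -0.306, -0.094, 0.544], [-0.001, 0.289, -0.957, 0.373], [0.0, 0.0, 0.0, 1.0]]
{'time': 0.15, 'q': array([ 1.04122347e+00,  2.59215519e-01,  1.53582511e+00, -3.58777649e-05,
        1.34796629e+00, -2.02767089e-01]), 'qd': array([-0.0008253 , -0.00222803, -0.00188823, -0.00096163, -0.001042  ,
        0.00129924]), 'tau': array([ 3.10617179e-03, -4.46387029e+01, -2.90818405e+01,  1.96877676e-05,
        8.27751879e-03, -4.69882070e-05]), 'ee_pos': array([0.17633188, 0.52055504, 0.2306468 ]), 'ee_rot': array([[ 3.21011494e-01,  9.47075051e-01, -6.84240301e-04],
       [ 9.47074275e-01, -3.21012125e-01, -1.23822136e-03],
       [-1.39233799e-03, -2.50543099e-04, -9.99998999e-01]]), 'ft_force': array([ 0.44696893, -0.70307501, -0.21904859]), 'ft_torque': array([ 0.01966958,  0.01378547, -0.03341312]), 'finger_gap': 0.08557591930687473} 0.0187
```

View pics/scene0.png

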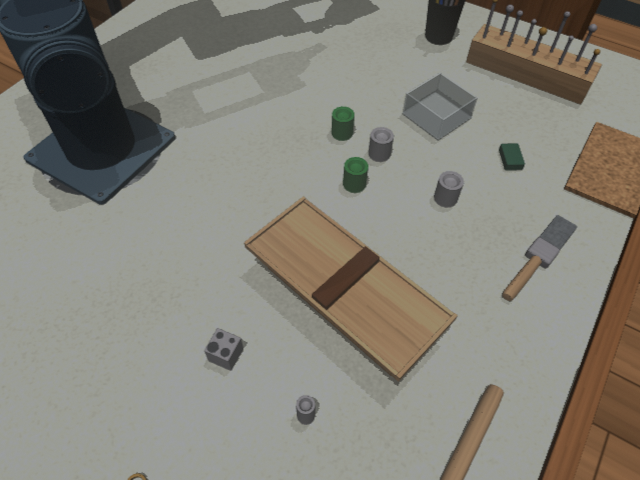

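View pics/side0.png

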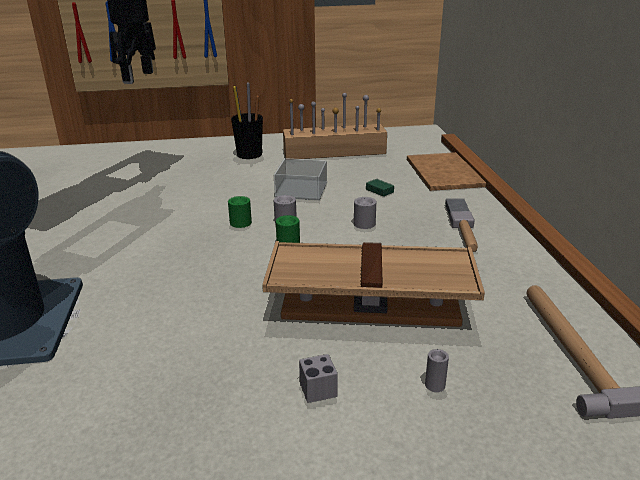

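View pics/wrist0.png

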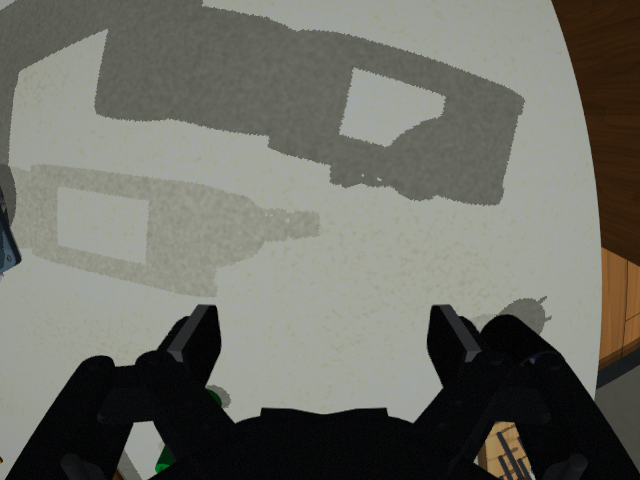

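The scene view shows two big steel cylinders at (381,144) and (449,189). The green look-alikes are at (343,123) and (355,174), the slim round block is at (306,409) and the square one at (224,348). The two bare steel ones with a single hollow fit the description. I'll check them in an enlarged crop and measure.

```bash
cat > h.py <<'E'
import numpy as np, cv2
from workcell import env, snapshot, get_calibration
def ray(n,u,v,c=None):
    c=c or get_calibration(n); f=240/np.tan(np.radians(c['fovy'])/2); T=np.array(c['T'])
    x=(u-c['cx'])/f; y=(v-c['cy'])/f
    if n=='wrist':
        r=np.hypot(x,y); d=np.array([x/r*np.sin(r),y/r*np.sin(r),np.cos(r)]) if r>0 else np.array([0,0,1.])
    else: d=np.array([x,y,1.])
    return T[:3,3],T[:3,:3]@d
def plane(n,u,v,z,c=None):
    o,d=ray(n,u,v,c); return o+d*(z-o[2])/d[2]
def two(n1,p1,n2,p2):
    o1,d1=ray(n1,*p1);o2,d2=ray(n2,*p2);d1=d1/np.linalg.norm(d1);d2=d2/np.linalg.norm(d2)
    s=np.linalg.lstsq(np.c_[d1,-d2],o2-o1,rcond=None)[0]
    a=o1+s[0]*d1;b=o2+s[1]*d2
    return (a+b)/2,np.linalg.norm(a-b)
def proj(n,P,c=None):
    c=c or get_calibration(n); f=240/np.tan(np.radians(c['fovy'])/2); T=np.linalg.inv(np.array(c['T']))
    p=T[:3,:3]@np.asarray(P)+T[:3,3]
    if n=='wrist':
        th=np.arctan2(np.hypot(p[0],p[1]),p[2]);h=np.hypot(p[0],p[1]);return c['cx']+f*th*p[0]/h,c['cy']+f*th*p[1]/h
    return c['cx']+f*p[0]/p[2],c['cy']+f*p[1]/p[2]
def save(name,img): cv2.imwrite('pics/'+name,cv2.cvtColor(img,cv2.COLOR_RGB2BGR))
E
python3 - <<'E'
import cv2,numpy as np
a=cv2.imread('pics/scene0.png')[95:215,320:480]; b=cv2.imread('pics/side0.png')[185:265,220:400]
a=cv2.resize(a,(640,480),interpolation=cv2.INTER_CUBIC); cv2.imwrite('pics/crA.png',a)
b=cv2.resize(b,(720,320),interpolation=cv2.INTER_CUBIC); cv2.imwrite('pics/crB.png',b)
c=cv2.imread('pics/scene0.png')[190:385,235:465]; cv2.imwrite('pics/crC.png',cv2.resize(c,(690,585),interpolation=cv2.INTER_CUBIC))
E
```

```text
(no output)
```

View pics/crA.png

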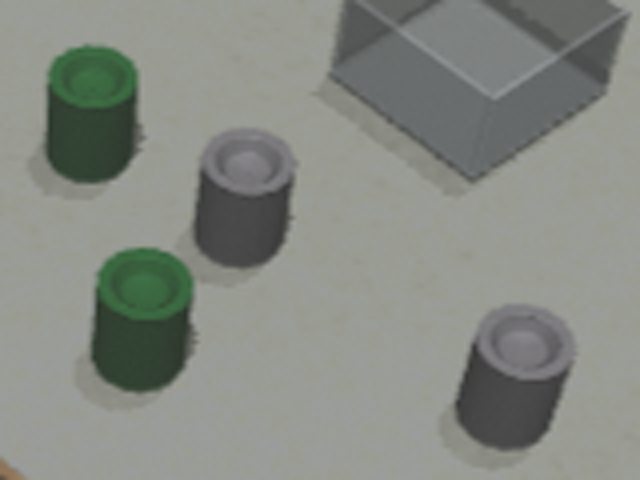

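View pics/crC.png

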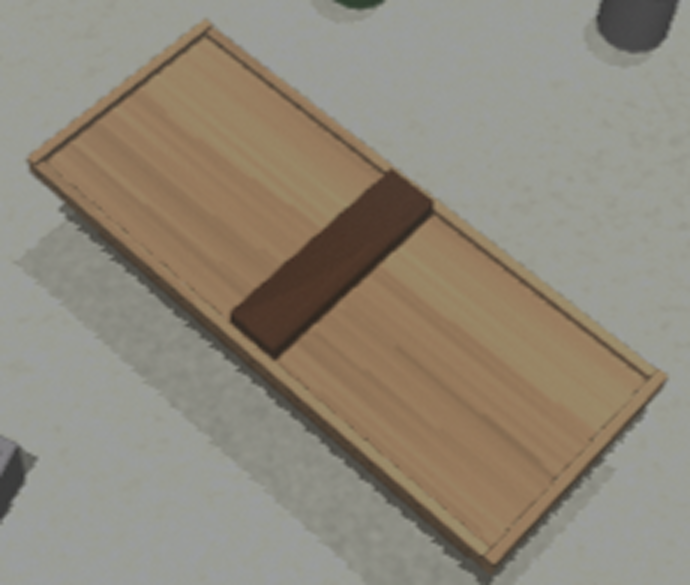

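```bash
python3 - <<'E'
from h import *
s=cv2.imread('pics/scene0.png'); 
lab=cv2.cvtColor(s,cv2.COLOR_BGR2LAB)
# block silhouettes
hsv=cv2.cvtColor(s,cv2.COLOR_BGR2HSV)
for nm,p in dict(b1=(382,135.2),b2=(451.2,180.5),g1=(343,114),g2=(356.2,166)).items():
    print(nm,plane('scene',*p,.05).round(4))
cs=[(208/3+235,21/3+190),(31/3+235,161/3+190),(490/3+235,567/3+190),(664/3+235,377/3+190)]
P=np.array([plane('scene',*p,.078) for p in cs]); print(P.round(4))
print('sides',[np.linalg.norm(P[i]-P[(i+1)%4]).round(4) for i in range(4)],'mid',P.mean(0).round(4))
ax=(P[2]+P[3]-P[0]-P[1])/2; print('yaw deg',np.degrees(np.arctan2(ax[1],ax[0])))
ay=(P[0]+P[3]-P[1]-P[2])/2; print('y yaw',np.degrees(np.arctan2(ay[1],ay[0]))-90)
E
python3 - <<'E'
import cv2
b=cv2.imread('pics/side0.png')[185:330,220:500]
cv2.imwrite('pics/crB.png',cv2.resize(b,(784,406),interpolation=cv2.INTER_CUBIC))
E
```

```text
b1 [0.4611 0.2781 0.05  ]
b2 [0.6157 0.2444 0.05  ]
g1 [0.3709 0.2885 0.05  ]
g2 [0.4586 0.1852 0.05  ]
[[ 0.4318  0.0568  0.078 ]
 [ 0.4051 -0.0696  0.078 ]
 [ 0.7031 -0.1371  0.078 ]
 [ 0.7302 -0.0104  0.078 ]]
sides [np.float64(0.1292), np.float64(0.3055), np.float64(0.1295), np.float64(0.3059)] mid [ 0.5676 -0.0401  0.078 ]
yaw deg -12.722341950647305
y yaw -12.000762787729386
```

View pics/crB.png

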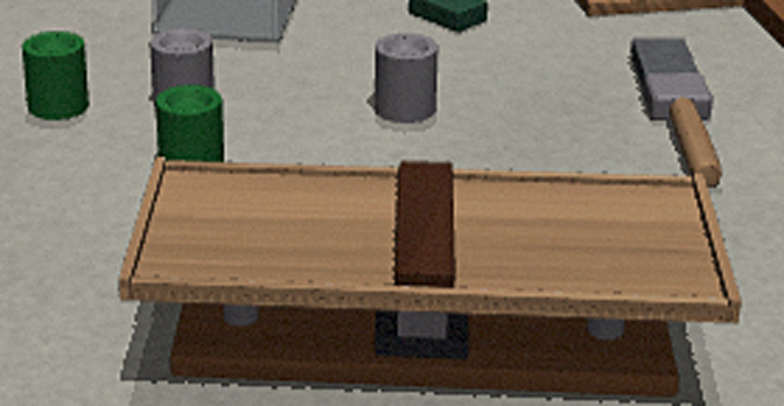

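```bash
python3 - <<'E'
from h import *
def f(x,y): return (x/2.8+220,y/2.8+185)
for nm,p,q in [('b1',f(182,43),(382,135.2)),('b2',f(407,44),(451.2,180.5)),('g1',f(56,41),(343,114)),('g2',f(190,97),(356.2,166))]:
    print(nm,plane('side',*p,.05).round(4), two('scene',q,'side',p))
cs=[(208/3+235,21/3+190),(31/3+235,161/3+190),(490/3+235,567/3+190),(664/3+235,377/3+190)]
ss=[f(162,159),f(122,287),f(739,303),f(702,177)]
P=[]
for a,b in zip(cs,ss):
    x,e=two('scene',a,'side',b);P.append(x);print(x.round(4),round(e,4),plane('side',*b,.078).round(4))
print(np.mean(P,0), np.mean([plane('side',*b,.078) for b in ss],0))
E
```

```text
b1 [0.4625 0.2735 0.05  ] (array([0.46189043, 0.27795647, 0.0489245 ]), np.float64(0.00253670993734639))
b2 [0.6174 0.2468 0.05  ] (array([0.61623117, 0.24217077, 0.05228901]), np.float64(0.00037821730394922834))
g1 [0.3749 0.2911 0.05  ] (array([0.37423333, 0.28334484, 0.05430013]), np.float64(0.0021152980239928514))
g2 [0.4606 0.1877 0.05  ] (array([0.45998715, 0.18271448, 0.05269484]), np.float64(0.0005663709087419879))
[0.4327 0.0562 0.0776] 0.0023 [0.4335 0.0538 0.078 ]
[ 0.403  -0.0671  0.0717] 0.0019 [ 0.4036 -0.078   0.078 ]
[ 0.703  -0.1368  0.0777] 0.0003 [ 0.7027 -0.1372  0.078 ]
[ 0.7307 -0.01    0.0765] 0.0013 [ 0.7299 -0.0133  0.078 ]
[ 0.56737075 -0.03942837  0.07585344] [ 0.56741462 -0.04368863  0.078     ]
```

Both blocks come out about 50 mm tall and the tray about 129 x 306 mm, so the measurements agree with what's given. The steel blocks are at about (0.462, 0.277) and (0.616, 0.244). The tray's mid is at (0.5675, -0.040) and its yaw is about -12.5°. I'll move above the isolated block first.

```bash
cat >> h.py <<'E'
def go(P,yaw=None):
    """units of shift from the present TCP to world P, and turn about tool z so tool x has world yaw (deg)"""
    o=env.observe();R=np.array(o['ee_rot']);d=R.T@(np.asarray(P)-o['ee_pos'])/.04
    y=np.degrees(np.arctan2(R[1,0],R[0,0]))
    print('TCP',np.round(o['ee_pos'],4),'yaw',y.round(2),'t',o['time'],'units',d.round(2),'turn z',None if yaw is None else round(-(yaw-y)/10,3),'F',np.round(o['ft_force'],1),'gap',round(o['finger_gap'],4))
E
python3 -m crank '1 -0.1 0.5 0 0 0 0; 1 -0.3 1.4 0 0 0 0; 1 -0.6 2.6 0 0 0 0; 1 -0.9 3.8 0 0 0 0; 1 -1.2 5.0 0 0 0 0; 1 -1.5 6.2 0 0 0 0; 1 -1.8 7.4 0 0 0 0; 1 -2.1 8.6 0 0 0 0; 1 -2.3 9.5 0 0 0 0; 1 -2.4 10 0 0 0 0' 50
python3 -c "
from h import *
go([.616,.2443,.23],77.4)"
```

```text
time: 1.4
ee_pos: [0.5258, 0.3003, 0.2307]
ee_rot: [[0.323, 0.947, -0.001], [0.947, -0.323, -0.0], [-0.001, -0.001, -1.0]]
ft_force: [-0.6, -0.2, -0.4]
finger_gap: 0.0855
TCP [0.5258 0.3003 0.2307] yaw 71.17 t 1.4 units [-0.6   2.59  0.02] turn z -0.623 F [-0.6 -0.2 -0.4] gap 0.0855
```

```bash
python3 -m crank '1 -0.1 0.5 0 0 0 0; 1 -0.2 1.0 0 0 0 -0.2; 1 -0.4 1.6 0 0 0 -0.4; 1 -0.5 2.1 0 0 0 -0.6; 1 -0.6 2.5 0 0 0 -0.62; 1 -0.6 2.6 0 0 0 -0.62; 1 -0.6 2.6 0 0 0 -0.62'
python3 -c "
from h import *
go([.616,.2443,.23],77.4)
c=get_calibration('wrist');print(c['T'])
im=snapshot('wrist');save('w1.png',im)
print(proj('wrist',[.616,.2443,.05],c))"
```

```text
time: 2.28
ee_pos: [0.6151, 0.2458, 0.2312]
ee_rot: [[0.217, 0.976, -0.001], [0.976, -0.217, 0.0], [0.0, -0.001, -1.0]]
ft_force: [-1.2, -0.1, -0.5]
finger_gap: 0.0852
TCP [0.6151 0.2458 0.2312] yaw 77.47 t 2.275 units [-0.03  0.03  0.03] turn z 0.007 F [-1.2 -0.1 -0.5] gap 0.0852
[[ 2.16429925e-01  9.34687253e-01  2.81989056e-01  5.43304734e-01]
 [ 9.76298146e-01 -2.07244337e-01 -6.23836059e-02  2.61577364e-01]
 [ 1.31473741e-04  2.88807072e-01 -9.57387308e-01  3.73616135e-01]
 [ 0.00000000e+00  0.00000000e+00  0.00000000e+00  1.00000000e+00]]
(np.float64(322.29721226163895), np.float64(218.88331257811308))
```

View pics/w1.png

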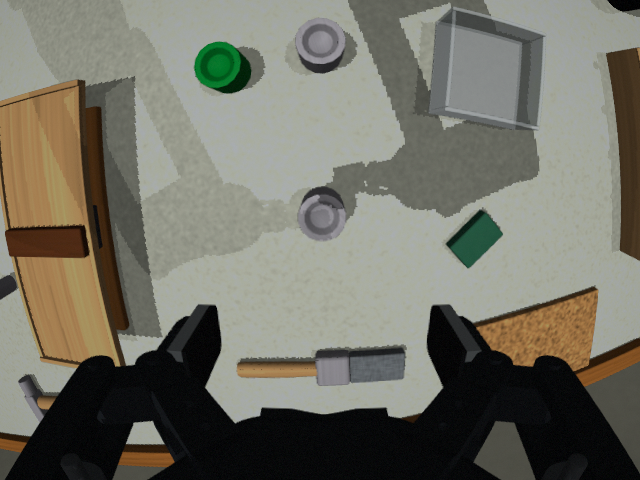

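The wrist view has the block's top at (322,218) against a predicted (322,219), so the position is confirmed. Its twin is at (321,40) and a green block is at (222,66). Going down to grasp.

```bash
python3 -m crank '1 0 0 0.4 0 0 0; 1 0 0 1.2 0 0 0; 1 0 0 2 0 0 0; 1 0 0 2.8 0 0 0; 1 -0.03 0.02 3.6 0 0 0; 1 -0.03 0.02 4.3 0 0 0; 1 -0.03 0.02 4.9 0 0 0; 1 -0.03 0.02 5.2 0 0 0; 1 -0.03 0.02 5.38 0 0 0; 1 -0.03 0.02 5.38 0 0 0'
python3 -m crank '0.3 0 0 0 0 0 0; 0.3 0 0 0 0 0 0; 0.3 0 0 0 0 0 0; 0.3 0 0 0 0 0 0; 0.3 0 0 0 0 0 0; 0.3 0 0 0 0 0 0' 50
python3 -c "
from h import *
go([.616,.2443,.23],77.4)"
```

```text
time: 3.58
ee_pos: [0.6158, 0.2442, 0.0161]
ee_rot: [[0.217, 0.976, -0.0], [0.976, -0.217, -0.0], [-0.0, -0.0, -1.0]]
ft_force: [-0.1, -0.0, 0.9]
finger_gap: 0.0856
time: 4.32
ee_pos: [0.6164, 0.2439, 0.0172]
ee_rot: [[0.217, 0.976, 0.001], [0.976, -0.217, -0.0], [0.0, 0.001, -1.0]]
ft_force: [-2.1, -1.8, 5.9]
finger_gap: 0.0428
TCP [0.6164 0.2439 0.0172] yaw 77.48 t 4.325 units [ 0.01 -0.   -5.32] turn z 0.008 F [-2.1 -1.8  5.9] gap 0.0428
```

```bash
python3 -m crank '0.3 0 0 -0.2 0 0 0; 0.3 0 0 -0.6 0 0 0; 0.3 0 0 -1.2 0 0 0; 0.3 0 0 -1.9 0 0 0; 0.3 0 0 -2.6 0 0 0; 0.3 0 0 -3.3 0 0 0; 0.3 0 0 -3.8 0 0 0; 0.3 0 0 -4 0 0 0; 0.3 0 0 -4 0 0 0'
python3 -c "
from h import *
print(np.array([.5676,-.040])+.082*np.array([np.cos(np.radians(-12.5)),np.sin(np.radians(-12.5))]),np.array([.5676,-.040])-.082*np.array([np.cos(np.radians(-12.5)),np.sin(np.radians(-12.5))]))
go([.6477,-.0577,.17],77.5)
save('sc1.png',snapshot('scene'));save('w2.png',snapshot('wrist'))"
```

```text
time: 5.45
ee_pos: [0.6158, 0.2442, 0.1765]
ee_rot: [[0.217, 0.976, 0.001], [0.976, -0.217, 0.0], [0.0, 0.0, -1.0]]
ft_force: [1.2, -0.1, -5.8]
finger_gap: 0.0426
[ 0.64765627 -0.05774805] [ 0.48754373 -0.02225195]
TCP [0.6158 0.2442 0.1765] yaw 77.48 t 5.45 units [-7.2   2.41  0.16] turn z -0.002 F [ 1.2 -0.1 -5.8] gap 0.0426
```

View pics/w2.png

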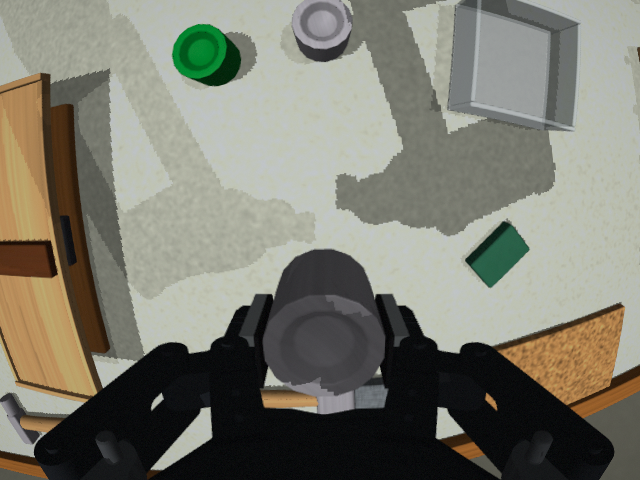

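The block is held upright between the pads at (325,330), and the force reads 5.8 N, which is its weight. Carrying it over the far half.

```bash
python3 -m crank '0.3 -0.2 0.1 0 0 0 0; 0.3 -0.7 0.2 0 0 0 0; 0.3 -1.5 0.5 0 0 0 0; 0.3 -2.4 0.8 0 0 0 0; 0.3 -3.3 1.1 0 0 0 0; 0.3 -4.2 1.4 0 0 0 0; 0.3 -5.1 1.7 0 0 0 0; 0.3 -6 2 0 0 0 0; 0.3 -6.7 2.2 0 0 0 0; 0.3 -7.1 2.4 0 0 0 0'
python3 -m crank '0.3 -0.1 0.01 0 0 0 0; 0.3 -0.1 0.01 0 0 0 0; 0.3 -0.1 0.01 0 0 0 0'
python3 -c "
from h import *
c=get_calibration('wrist')
go([.6477,-.0577,.17],77.5)
save('w3.png',snapshot('wrist'))"
```

```text
time: 6.8
ee_pos: [0.6474, -0.0569, 0.1758]
ee_rot: [[0.219, 0.976, -0.001], [0.976, -0.219, -0.0], [-0.001, -0.001, -1.0]]
ft_force: [0.2, -0.1, -5.9]
finger_gap: 0.0429
time: 7.18
ee_pos: [0.6474, -0.0567, 0.1761]
ee_rot: [[0.216, 0.976, -0.0], [0.976, -0.216, 0.0], [0.0, -0.0, -1.0]]
ft_force: [-0.1, 0.6, -5.8]
finger_gap: 0.0427
TCP [ 0.6474 -0.0567  0.1761] yaw 77.55 t 7.175 units [-0.02  0.01  0.15] turn z 0.005 F [-0.1  0.6 -5.8] gap 0.0427
```

View pics/w3.png

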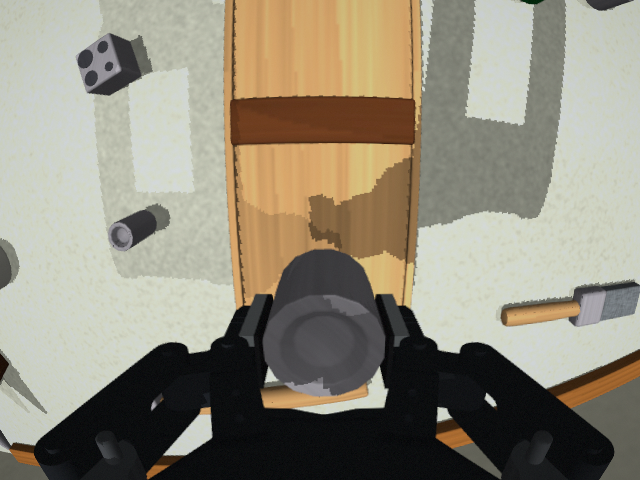

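```bash
python3 -c "
import cv2
im=cv2.imread('pics/w3.png')[80:320,215:435]
cv2.imwrite('pics/w3c.png',cv2.resize(im,None,fx=2.5,fy=2.5,interpolation=cv2.INTER_CUBIC))"
```

```text
(no output)
```

View pics/w3c.png

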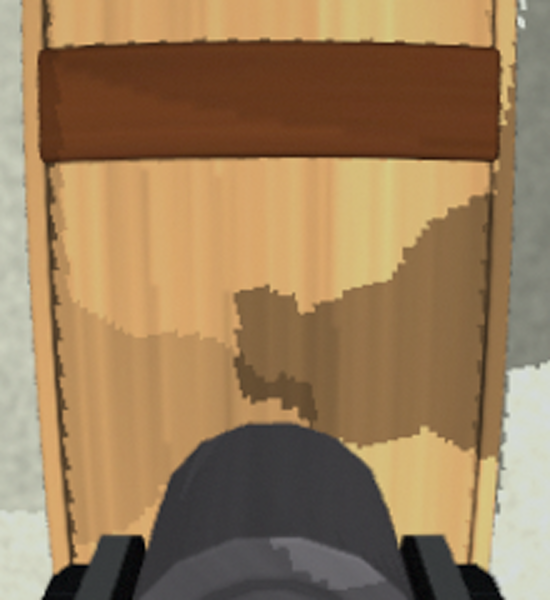

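```bash
python3 -c "
from h import *
f=lambda x,y:(x/2.5+215,y/2.5+80)
P=np.array([plane('wrist',*f(*p),.084) for p in [(40,48),(498,48),(498,160),(40,161)]])
print(P.round(4),P.mean(0))
ex=(P[2]+P[3]-P[0]-P[1])/2;print(np.linalg.norm(ex),np.degrees(np.arctan2(ex[1],ex[0])))
ey=(P[2]+P[1]-P[0]-P[3])/2;print(np.linalg.norm(ey),np.degrees(np.arctan2(ey[1],ey[0]))-90)
for y in (200,400):
  a=plane('wrist',*f({200:29,400:42}[y],y),.076);b=plane('wrist',*f({200:514,400:503}[y],y),.076);print(a,b,(a+b)/2,np.linalg.norm(a-b))
"
```

```text
[[ 0.5394 -0.0928  0.084 ]
 [ 0.5643  0.02    0.084 ]
 [ 0.5927  0.0143  0.084 ]
 [ 0.5678 -0.0996  0.084 ]] [ 0.56605446 -0.03953644  0.084     ]
0.02903539819571633 -12.425900162989135
0.1160249021505535 -12.377504567926096
[ 0.57687102 -0.10710474  0.076     ] [0.60451798 0.01855031 0.076     ] [ 0.5906945  -0.04427722  0.076     ] 0.1286605856578895
[ 0.63102032 -0.11838347  0.076     ] [0.65853467 0.00662499 0.076     ] [ 0.64477749 -0.05587924  0.076     ] 0.12800060378113504
```

The wrist view measures the tray's bar at 116 x 29 mm with its centre at (0.566, -0.0395), which agrees with the scene view. Lowering.

```bash
python3 -m crank '0.3 0 0 0.2 0 0 0; 0.3 0 0 0.6 0 0 0; 0.3 0 0 1 0 0 0; 0.3 0 0 1.4 0 0 0; 0.3 0 0 1.7 0 0 0; 0.3 0 0 1.9 0 0 0; 0.3 0 0 2 0 0 0; 0.3 0 0 2.1 0 0 0; 0.3 0 0 2.16 0 0 0; 0.3 0 0 2.16 0 0 0'
```

```text
time: 8.48
ee_pos: [0.6476, -0.058, 0.0898]
ee_rot: [[0.217, 0.976, 0.0], [0.976, -0.217, -0.0], [-0.0, 0.0, -1.0]]
ft_force: [0.1, 0.7, -5.8]
finger_gap: 0.0429
```

```bash
python3 -m crank '0.3 0 0 0.03 0 0 0; 0.3 0 0 0.05 0 0 0; 0.3 0 0 0.05 0 0 0'; python3 -c "
from h import *
save('sd2.png',snapshot('side')[180:340,220:520])"
```

```text
time: 8.85
ee_pos: [0.6478, -0.058, 0.0879]
ee_rot: [[0.217, 0.976, 0.001], [0.976, -0.217, -0.0], [-0.0, 0.001, -1.0]]
ft_force: [1.0, 0.1, -5.3]
finger_gap: 0.0427
```

View pics/sd2.png

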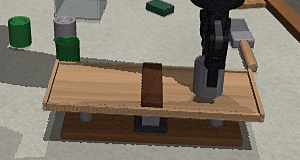

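```bash
python3 -m crank '1 0 0 0 0 0 0; 1 0 0 0 0 0 0; 1 0 0 0 0 0 0; 1 0 0 0 0 0 0; 1 0 0 0 0 0 0; 1 0 0 0 0 0 0; 1 0 0 0 0 0 0; 1 0 0 0 0 0 0'; python3 -c "
from h import *
save('sd3.png',cv2.resize(snapshot('side')[180:340,220:520],None,fx=2,fy=2))"
```

```text
time: 9.9
ee_pos: [0.6475, -0.0579, 0.0877]
ee_rot: [[0.217, 0.976, 0.0], [0.976, -0.217, -0.0], [-0.0, 0.0, -1.0]]
ft_force: [0.6, 0.4, 0.4]
finger_gap: 0.0856
```

View pics/sd3.png

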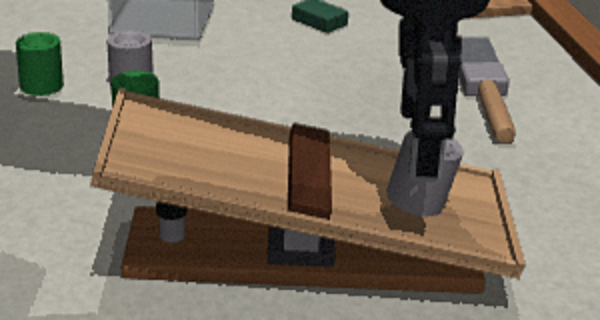

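The tray tipped to its stop and the first block rides upright on the slope between the open fingers. Raising clear.

```bash
python3 -m crank '1 0 0 -0.2 0 0 0; 1 0 0 -0.6 0 0 0; 1 0 0 -1.2 0 0 0; 1 0 0 -1.8 0 0 0; 1 0 0 -2.4 0 0 0; 1 0 0 -2.9 0 0 0; 1 0 0 -3 0 0 0'; python3 -c "
from h import *
go([.4615,.278,.23],77.5)
save('sc3.png',cv2.resize(snapshot('scene')[100:400,230:480],None,fx=2,fy=2))"
```

```text
time: 10.82
ee_pos: [0.6487, -0.0582, 0.2108]
ee_rot: [[0.217, 0.976, 0.005], [0.976, -0.217, -0.001], [-0.0, 0.005, -1.0]]
ft_force: [-0.4, 0.6, -0.8]
finger_gap: 0.0854
TCP [ 0.6487 -0.0582  0.2108] yaw 77.48 t 10.825 units [ 7.19 -6.39 -0.51] turn z -0.002 F [-0.4  0.6 -0.8] gap 0.0854
```

View pics/sc3.png

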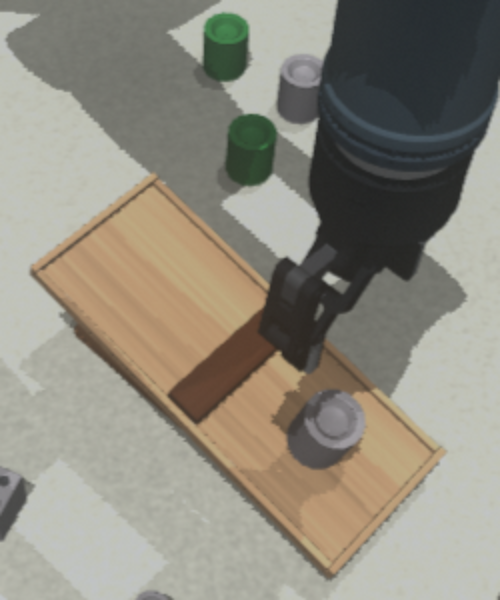

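```bash
python3 -m crank '1 0.3 -0.3 -0.3 0 0 0; 1 1 -0.9 -0.5 0 0 0; 1 1.8 -1.6 -0.5 0 0 0; 1 2.7 -2.4 -0.5 0 0 0; 1 3.6 -3.2 -0.5 0 0 0; 1 4.5 -4 -0.5 0 0 0; 1 5.4 -4.8 -0.5 0 0 0; 1 6.2 -5.5 -0.5 0 0 0; 1 6.8 -6 -0.5 0 0 0; 1 7.1 -6.3 -0.5 0 0 0'
python3 -m crank '1 0.1 -0.09 0 0 0 0; 1 0.1 -0.09 0 0 0 0; 1 0.1 -0.09 0 0 0 0'
python3 -c "
from h import *
c=get_calibration('wrist')
go([.4615,.278,.23],77.5)
save('w4.png',snapshot('wrist'))
print(proj('wrist',[.4615,.278,.05],c),proj('wrist',[.459,.1845,.05],c),plane('wrist',322,222,.05,c))"
```

```text
time: 12.12
ee_pos: [0.4611, 0.2755, 0.2276]
ee_rot: [[0.215, 0.977, -0.001], [0.977, -0.215, -0.0], [-0.0, -0.001, -1.0]]
ft_force: [0.6, -0.4, 0.0]
finger_gap: 0.0857
time: 12.5
ee_pos: [0.461, 0.2778, 0.2276]
ee_rot: [[0.218, 0.976, -0.0], [0.976, -0.218, -0.0], [-0.0, 0.0, -1.0]]
ft_force: [0.1, 0.3, -0.5]
finger_gap: 0.0855
TCP [0.461  0.2778 0.2276] yaw 77.41 t 12.5 units [ 0.01  0.01 -0.06] turn z -0.009 F [ 0.1  0.3 -0.5] gap 0.0855
(np.float64(324.1758236007333), np.float64(218.74860828253134)) (np.float64(224.14309875365933), np.float64(238.3365936219682)) [0.46396612 0.27547846 0.05      ]
```

View pics/w4.png

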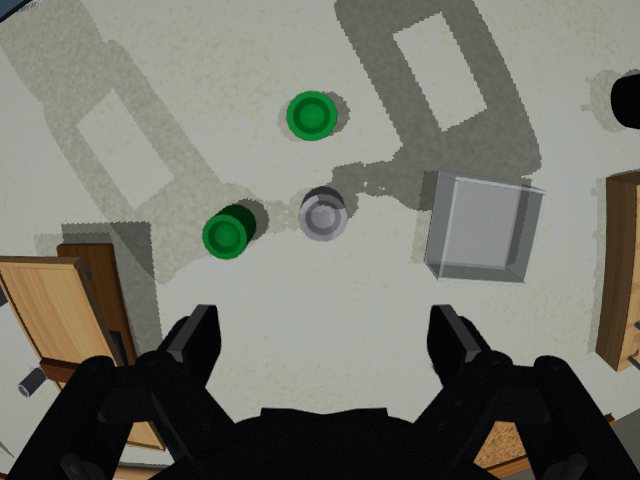

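The steel block is at (323,217) against a predicted (324,219). The green ones are at (228,237) and (312,116), and the clear box's wall is near (430,240). I'll narrow the opening so the fingers clear these, and go down.

```bash
python3 -m crank '0.76 0 0 0.4 0 0 0; 0.76 0 0 1.2 0 0 0; 0.76 0 0 2 0 0 0; 0.76 0 0 2.8 0 0 0; 0.76 0 0 3.6 0 0 0; 0.76 0 0 4.3 0 0 0; 0.76 0 0 4.8 0 0 0; 0.76 0 0 5.1 0 0 0; 0.76 0 0 5.29 0 0 0; 0.76 0 0 5.29 0 0 0'
python3 -m crank '0.3 0 0 0 0 0 0; 0.3 0 0 0 0 0 0; 0.3 0 0 0 0 0 0; 0.3 0 0 0 0 0 0; 0.3 0 0 0 0 0 0' 50
python3 -c "
from h import *
go([.487,-.022,.2],77.5)"
```

```text
time: 13.8
ee_pos: [0.4604, 0.2785, 0.0158]
ee_rot: [[0.217, 0.976, -0.0], [0.976, -0.217, -0.0], [-0.0, -0.0, -1.0]]
ft_force: [0.1, 1.5, 1.3]
finger_gap: 0.0649
time: 14.42
ee_pos: [0.4609, 0.2783, 0.0172]
ee_rot: [[0.217, 0.976, 0.001], [0.976, -0.217, -0.0], [-0.0, 0.001, -1.0]]
ft_force: [-0.8, -3.5, 7.2]
finger_gap: 0.0431
TCP [0.4609 0.2783 0.0172] yaw 77.49 t 14.425 units [-7.19  2.27 -4.57] turn z -0.001 F [-0.8 -3.5  7.2] gap 0.0431
```

```bash
python3 -m crank '0.3 0 0 -0.2 0 0 0; 0.3 0 0 -0.6 0 0 0; 0.3 0 0 -1.2 0 0 0; 0.3 0 0 -1.9 0 0 0; 0.3 0 0 -2.7 0 0 0; 0.3 0 0 -3.5 0 0 0; 0.3 0 0 -4.2 0 0 0; 0.3 0 0 -4.6 0 0 0; 0.3 0 0 -4.8 0 0 0; 0.3 0 0 -4.8 0 0 0'
python3 -m crank '0.3 -0.2 0.1 0 0 0 0; 0.3 -0.7 0.2 0 0 0 0; 0.3 -1.5 0.5 0 0 0 0; 0.3 -2.4 0.8 0 0 0 0; 0.3 -3.3 1.1 0 0 0 0; 0.3 -4.2 1.3 0 0 0 0; 0.3 -5.1 1.6 0 0 0 0; 0.3 -6 1.9 0 0 0 0; 0.3 -6.7 2.1 0 0 0 0; 0.3 -7.1 2.3 0 0 0 0'
python3 -m crank '0.3 -0.1 -0.02 0 0 0 0; 0.3 -0.1 -0.02 0 0 0 0; 0.3 -0.1 -0.02 0 0 0 0'
python3 -c "
from h import *
go([.4869,-.0219,.2],77.5)
save('w5.png',snapshot('wrist'));save('sd5.png',cv2.resize(snapshot('side')[100:340,200:520],None,fx=2,fy=2))
save('sc5.png',cv2.resize(snapshot('scene')[180:400,230:480],None,fx=2.5,fy=2.5))"
```

```text
time: 15.68
ee_pos: [0.4603, 0.2786, 0.208]
ee_rot: [[0.217, 0.976, -0.0], [0.976, -0.217, -0.0], [-0.0, -0.0, -1.0]]
ft_force: [-0.5, 0.5, -5.7]
finger_gap: 0.0427
time: 16.92
ee_pos: [0.4879, -0.0208, 0.2077]
ee_rot: [[0.219, 0.976, -0.001], [0.976, -0.219, -0.0], [-0.0, -0.001, -1.0]]
ft_force: [0.9, 0.8, -5.7]
finger_gap: 0.0427
time: 17.3
ee_pos: [0.4868, -0.0213, 0.208]
ee_rot: [[0.216, 0.976, -0.0], [0.976, -0.216, 0.0], [0.0, -0.0, -1.0]]
ft_force: [0.4, 0.1, -6.1]
finger_gap: 0.0425
TCP [ 0.4868 -0.0213  0.208 ] yaw 77.54 t 17.3 units [-0.01  0.01  0.2 ] turn z 0.004 F [ 0.4  0.1 -6.1] gap 0.0425
```

View pics/sd5.png

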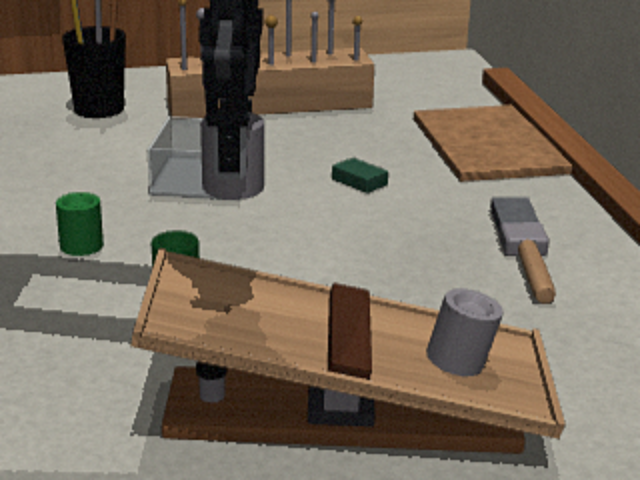

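View pics/sc5.png

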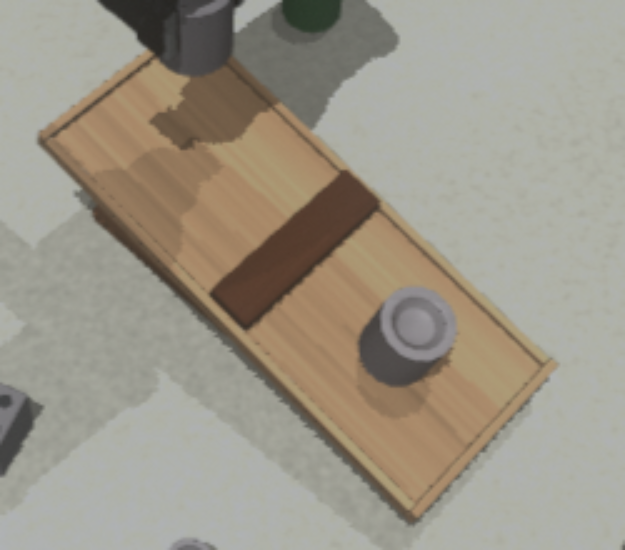

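```bash
python3 -c "
from h import *
X,e=two('scene',(397.2,308.8),'side',(436,251.5));print(X,e)
X2=plane('scene',397.2,308.8,.1034)
X3=plane('side',436,251.5,.1034)
u=np.array([np.cos(np.radians(12.4)),-np.sin(np.radians(12.4))]);v=np.array([-u[1],u[0]])
for x in (X,X2,X3):
  d=x[:2]-[.567,-.0395];p=d@u;print('along',p,'across',d@v,'a=',p*np.cos(.21)-(x[2]-.056)*np.sin(.21),'h',p*np.sin(.21)+(x[2]-.056)*np.cos(.21))
"
```

```text
[ 0.65764728 -0.05915605  0.10386032] 0.0002854401169047545
along 0.09275353510713474 across 0.0002676585287996034 a= 0.08073886797423328 h 0.06614426188769523
along 0.09277882599537923 across 0.00042366992468412544 a= 0.08085956080258822 h 0.06569933013276014
along 0.09275494788446229 across 0.0012321583135811505 a= 0.08083620727192622 h 0.06569435250414982
```

The first block sits 81 mm from the middle and upright on the floor (66 mm above the pivot, as expected), so it hasn't slid. The second block is over the raised half at -82 mm. I'll lower it slowly so it presses the tray level.

```bash
python3 -m crank '0.3 0 0 0.2 0 0 0; 0.3 0 0 0.6 0 0 0; 0.3 0 0 1 0 0 0; 0.3 0 0 1.4 0 0 0; 0.3 0 0 1.7 0 0 0; 0.3 0 0 1.95 0 0 0; 0.3 0 0 2.1 0 0 0; 0.3 0 0 2.2 0 0 0; 0.3 0 0 2.3 0 0 0; 0.3 0 0 2.4 0 0 0'
python3 -m crank '0.3 0 0 0.05 0 0 0; 0.3 0 0 0.1 0 0 0; 0.3 0 0 0.15 0 0 0; 0.3 0 0 0.2 0 0 0; 0.3 0 0 0.25 0 0 0; 0.3 0 0 0.3 0 0 0; 0.3 0 0 0.3 0 0 0'
python3 -c "
from h import *
go([.4869,-.0219,.0888],77.5)
save('sd6.png',cv2.resize(snapshot('side')[180:340,220:520],None,fx=2,fy=2))"
```

```text
time: 18.7
ee_pos: [0.4873, -0.0224, 0.1122]
ee_rot: [[0.217, 0.976, 0.001], [0.976, -0.217, -0.0], [-0.0, 0.001, -1.0]]
ft_force: [0.1, 0.6, -5.1]
finger_gap: 0.0427
time: 19.58
ee_pos: [0.4869, -0.0222, 0.0999]
ee_rot: [[0.217, 0.976, -0.0], [0.976, -0.217, 0.0], [0.0, -0.0, -1.0]]
ft_force: [-1.7, 0.4, -1.8]
finger_gap: 0.0427
TCP [ 0.4869 -0.0222  0.0999] yaw 77.48 t 19.575 units [ 0.01 -0.    0.28] turn z -0.002 F [-1.7  0.4 -1.8] gap 0.0427
```

View pics/sd6.png

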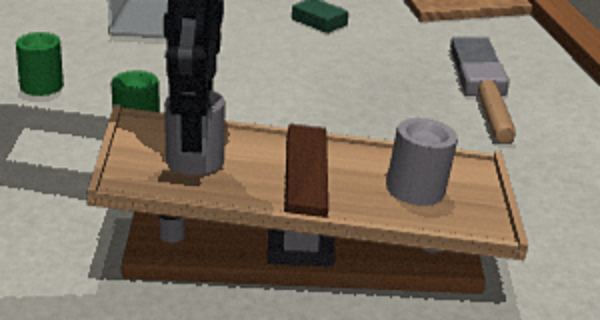

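The tray is following gently with the block upright. Continuing down to level.

```bash
python3 -m crank '0.3 0 0 0.05 0 0 0; 0.3 0 0 0.1 0 0 0; 0.3 0 0 0.15 0 0 0; 0.3 0 0 0.2 0 0 0; 0.3 0 0 0.24 0 0 0; 0.3 0 0 0.27 0 0 0; 0.3 0 0 0.29 0 0 0; 0.3 0 0 0.29 0 0 0; 0.3 0 0 0.29 0 0 0'
python3 -c "
from h import *
go([.4869,-.0219,.0888],77.5)
save('sd7.png',cv2.resize(snapshot('side')[180:340,220:520],None,fx=2,fy=2))"
```

```text
time: 20.75
ee_pos: [0.4864, -0.0222, 0.0887]
ee_rot: [[0.217, 0.976, -0.001], [0.976, -0.217, 0.0], [-0.0, -0.001, -1.0]]
ft_force: [-6.3, 1.3, 3.3]
finger_gap: 0.0428
TCP [ 0.4864 -0.0222  0.0887] yaw 77.48 t 20.75 units [ 0.01  0.01 -0.  ] turn z -0.002 F [-6.3  1.3  3.3] gap 0.0428
```

View pics/sd7.png

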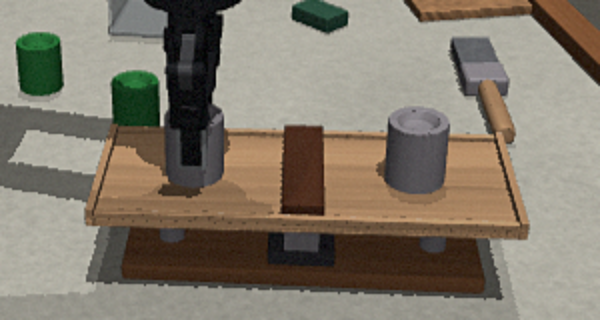

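The tray looks level with both blocks upright, so I'll release.

```bash
python3 -m crank '0.55 0 0 0 0 0 0; 0.6 0 0 0 0 0 0; 0.8 0 0 0 0 0 0; 1 0 0 0 0 0 0; 1 0 0 0 0 0 0; 1 0 0 0 0 0 0; 1 0 0 0 0 0 0'
python3 -m crank '1 0 0 -0.2 0 0 0; 1 0 0 -0.6 0 0 0; 1 0 0 -1.2 0 0 0; 1 0 0 -1.9 0 0 0; 1 0 0 -2.7 0 0 0; 1 0 0 -3.4 0 0 0; 1 0 0 -3.8 0 0 0; 1 0 0 -4 0 0 0'
python3 -m crank '1 1 -0.3 0 0 0 0; 1 2 -0.8 0 0 0 0; 1 3 -1.2 0 0 0 0; 1 4 -1.6 0 0 0 0; 1 4.6 -1.9 0 0 0 0; 1 5 -2 0 0 0 0; 1 5 -2 0 0 0 0; 1 5 -2 0 0 0 0; 1 5 -2 0 0 0 0'
python3 -c "
from h import *
save('sd8.png',cv2.resize(snapshot('side')[180:340,220:520],None,fx=2.6,fy=2.6,interpolation=cv2.INTER_CUBIC))
save('sc8.png',cv2.resize(snapshot('scene')[180:400,230:480],None,fx=2.5,fy=2.5,interpolation=cv2.INTER_CUBIC))"
```

```text
time: 21.68
ee_pos: [0.487, -0.0223, 0.0885]
ee_rot: [[0.217, 0.976, 0.0], [0.976, -0.217, -0.0], [0.0, 0.0, -1.0]]
ft_force: [0.6, -1.2, -0.8]
finger_gap: 0.0857
time: 22.68
ee_pos: [0.4874, -0.0224, 0.25]
ee_rot: [[0.217, 0.976, 0.002], [0.976, -0.217, -0.001], [-0.0, 0.002, -1.0]]
ft_force: [0.6, 0.5, -0.2]
finger_gap: 0.0852
time: 23.8
ee_pos: [0.4526, 0.1894, 0.2484]
ee_rot: [[0.218, 0.976, -0.0], [0.976, -0.218, -0.0], [-0.0, -0.0, -1.0]]
ft_force: [0.3, 0.4, -0.2]
finger_gap: 0.0849
```

View pics/sd8.png

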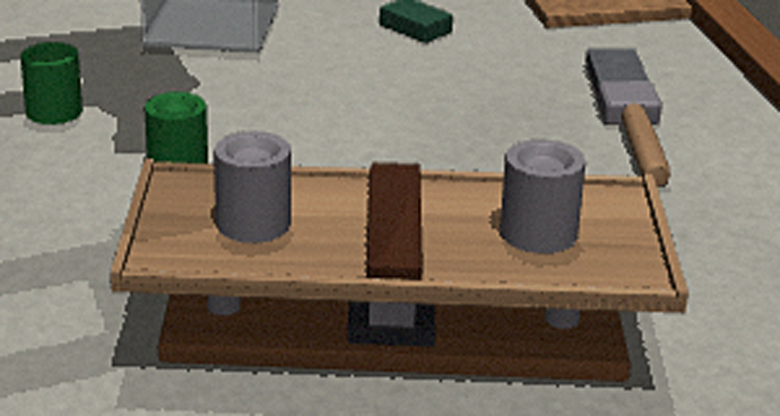

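View pics/sc8.png

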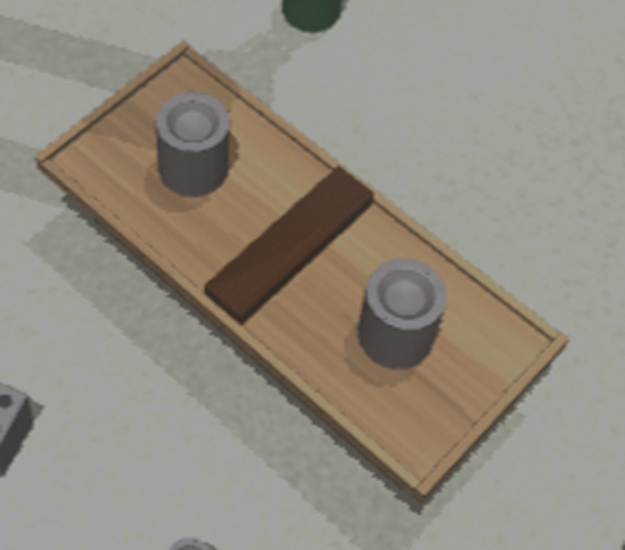

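```bash
python3 -m crank '1 0 0 0 0 0 0; 1 0 0 0 0 0 0; 1 0 0 0 0 0 0; 1 0 0 0 0 0 0; 1 0 0 0 0 0 0; 1 0 0 0 0 0 0; 1 0 0 0 0 0 0; 1 0 0 0 0 0 0' | head -1; python3 -c "
from h import *
u=np.array([np.cos(np.radians(12.4)),-np.sin(np.radians(12.4))]);v=np.array([-u[1],u[0]])
for s,d in [((193,122),(252,150)),((405,294),(544,158))]:
  X,e=two('scene',(s[0]/2.5+230,s[1]/2.5+180),'side',(d[0]/2.6+220,d[1]/2.6+180));q=X[:2]-[.567,-.0395];print(X.round(4),e.round(4),'along',(q@u).round(4),'across',(q@v).round(4))
im=snapshot('scene');sd=snapshot('side')
save('sc9.png',im);save('sd9.png',sd)
a=cv2.imread('pics/sd9.png');o=cv2.imread('pics/side0.png')
st=np.vstack([cv2.resize(x[235:330,255:490],None,fx=3,fy=3,interpolation=cv2.INTER_CUBIC) for x in (o,a)])
cv2.imwrite('pics/cmp.png',st)
b=cv2.resize(sd[180:340,220:520],None,fx=2.6,fy=2.6,interpolation=cv2.INTER_CUBIC)
p=cv2.cvtColor(cv2.imread('pics/sd8.png'),cv2.COLOR_BGR2RGB)
print('diff still',np.abs(b.astype(int)-p)[150:400].mean(), (np.abs(b.astype(int)-p).max(2)[150:400]>40).sum())
"
```

```text
time: 24.9
[ 0.4874 -0.0212  0.1208] 0.0002 along -0.0816 across 0.0008
[ 0.6464 -0.0575  0.1218] 0.0001 along 0.0814 across -0.0006
diff still 2.774748717948718 10
```

View pics/cmp.png

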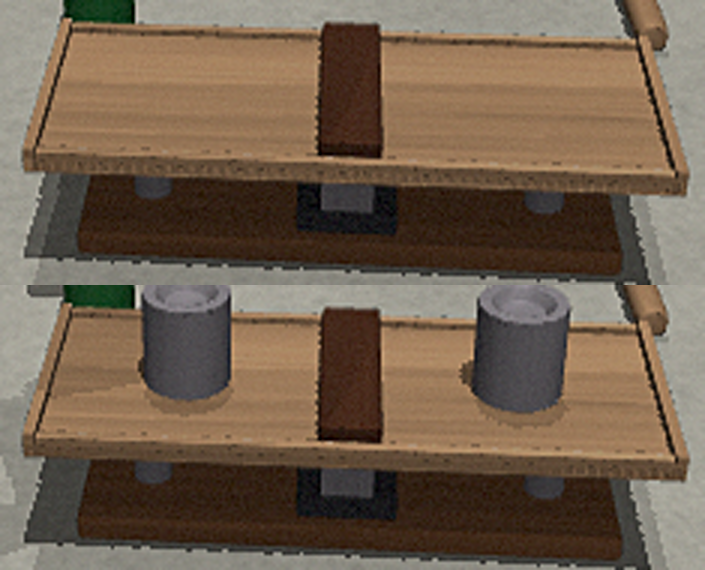

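The tray sits as it did when empty: left corner at 150 and right at 190 in both crops, to about a pixel. The block tops are at z = 0.121 and 0.122 (0.122 is level), at -81.6 and +81.4 mm along the tray, and nothing moved over a second. Handing in.

```bash
python3 -c "
from workcell import env
print(env.hand_in())"
```

```text
the job is handed in; nothing more can be done
None
```

Both big round steel doming blocks now stand upright on the tray, one in the middle of each half, and the job is handed in at about 25 s of the 61 s allowed. I moved the isolated block first, onto the far half. The second, from between the green look-alikes, went onto the raised near half, and I lowered it until the tray came level.

- **Position:** from two views, the blocks are 81.4 mm and 81.6 mm either side of the tray's middle, within 1 mm of its centre line.
- **Level and still:** the block tops are at z = 0.121 and 0.122 m, where 0.122 is level. The tray's outline matches the empty level tray to about a pixel, and two side views about 1.1 s apart showed no motion.
- **Forces and contact:** the wrist force readings stayed under about 8 N. The arm was clear of the tray, and the slim, square and green blocks were never touched.
- **Disagreements:** single-view positions differed by up to about 5 mm at first. Triangulating and the wrist camera settled this, and no check failed.

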